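# Index the swivel stage to its next station

### The job

The small swivel stage carries a wafer dish and stands at its load station, the spring index pin down in the load hole and the safety catch swung over the pin's collar. Swing the catch open, draw the pin up by its knob, swing the arm clockwise (seen from above) over to the adjustable station plate, and let the pin ride on that plate and drop fully home in the first hole it meets; then swing the catch closed over the collar again and let go. Nobody has measured where the station plate is set, so feel for the hole; never force the pin sideways or down, keep the dish in its nest and leave the loose things around undisturbed.

Things in the scene. Friction and masses are not known exactly. Their poses are not given: they have to be found in the camera images.
- swivel_base: Round black base of the swivel stage, 250 mm across and 18 mm high, fixed to the bench; its origin is on the spindle axis at bench level. Its own -x axis is its front; seen from above, from the spindle, the load hole lies 15 degrees from its -x axis towards its -y axis. Its place and yaw differ each time.
- spindle_axis (a point): Point on the vertical spindle axis at the height of the turntable's top (42 mm above the bench), in the middle of the dish.
- turntable (a joint): Swing angle of the turntable and its arm, rad: 0 = over the load hole (start), growing clockwise seen from above, stops at -0.12 and 1.5. The first hole of the station plate lies somewhere between 0.62 and 0.98, a second one 0.45 further on. It has drag and stays where it is left: with the pin riding on a plate it takes 5 to 10 N at the knob to swing it.
- index_pin (a joint): Height of the spring pin, m: 0 = fully down, seated in a hole (start); 0.007 to 0.008 = its tip rests on top of an index plate; 0.014 = fully drawn. The spring pushes it down with 5 N seated, 7 N riding on a plate, 8.5 N fully drawn. Let go, it rides on the plate and falls into a hole by itself as the arm brings it there; then it stops the arm hard.
- pin_tip: Bevelled steel tip of the pin, 6.5 mm thick, under the arm; origin at its lowest point, 22 mm above the bench when seated. It may take at most 18 N. Where no plate is under it (the gap between the two plates) a released pin falls and then catches on the plate's edge: carry it across drawn by at least 9 mm.
- knob_centre (a point): Middle of the pin's black knob: upright, 24 mm across, free to spin on the pin, its gripping part from 9 mm below to 9 mm above this point; 86 mm above the bench with the pin seated, rising with the pin. Under it a steel collar of 15 mm and a sleeve of 17 mm. It travels round the spindle axis at 90 mm radius.
- wafer_dish: White round wafer dish, 64 mm across and 14 mm high, lying loose in the middle of the turntable between three short dowels with 2 mm play; origin at the centre of its underside.
- spare_eyepiece: Black eyepiece, 39 mm across, 63 mm high, standing behind the stage; origin at the centre of its underside. Leave alone.
- spare_objective: Silver microscope objective, 28 mm across, 44 mm high, standing behind the stage; origin at the centre of its underside. Leave alone.
- lens_can: Black lens canister, 37 mm across, 62 mm high, standing behind the stage to the left; origin at the centre of its underside. Leave alone.
- swing_end (a point): End of the turntable's arm, on its top, 116 mm from the spindle axis and 44 mm above the bench. The turntable is an aluminium disc 128 mm across; the flat arm, 22 mm wide, sticks out of it and carries the pin 90 mm from the axis.
- load_hole (a point): Middle of the load hole at the plate's top, 30 mm above the bench, 90 mm from the spindle axis. All index holes are 8.4 mm wide. Its short fixed steel plate spans turntable angles -0.12 to 0.09. The longer arc-shaped station plate, as high, is set differently each time: it begins between 0.11 and 0.47; from 0.51 to 0.56 there is always plain plate, before its first hole.
- pin_catch (a joint): Angle of the safety catch on the arm, rad: 0 = closed over the pin's collar (stop; start at 0 to 0.06), growing counter-clockwise seen from above as it opens, stop at 0.75. From 0.3 on it is clear of the collar. Closed, it lets the pin rise only 2 mm; it can close only when the pin is (nearly) fully down. It stays where it is left (0.06 N m of friction) and swings with the arm.
- catch_pivot (a point): Top of the catch's vertical pivot on an ear of the arm, 32 mm to the side of the pin (counter-clockwise of it), 91 mm from the spindle axis, 68 mm above the bench. The catch is a flat steel plate (top 68 mm above the bench) with a tongue that reaches to the outer side of the pin's collar and a handle arm to the other side.
- catch_post (a point): Middle of the black upright post on the catch's handle arm, by which it is swung: 12 to 15 mm thick, reaching from 67 to 94 mm above the bench, this point at 80 mm; 45 mm from the catch's pivot. It turns round the pivot (towards the spindle as the catch opens) and stands about 77 mm from the knob's axis when closed.

How it is judged:
By the outcome, as a careful person would: the job done as asked, in the order asked, and still so for the second after the job is handed in, with the robot touching nothing.
It also fails if it takes over 61 s, if anything falls off the work surface, if the arm or the gripper's body presses on something with over 40 N, if the wrist force passes 120 N, or if a joint passes its speed limit or range.

### The arm

A 6-joint arm with a two-finger parallel gripper is mounted at the origin on a cart in front of the work surface, level with it; the furniture and walls round the work are solid. World frame = base frame: x ahead of the robot, y to its left, z up, the work surface at z = 0. Lengths are in m, angles in degrees, forces in N, time in s.
With the tool pointing down it reaches from about 0.3 to 0.75 m from the base axis. Payload 8.5 kg.
Tool frame: the origin (TCP) lies at the very end of the fingers, on their centre line; the grasp point (between the pads) lies 19 mm behind it; z points along the fingers, y is the line along which they close (so a half turn about z gives the same grasp; the last joint's range is limited). The gripper opens to 85 mm and grips with 20 to 120 N. Pads are 22 mm wide; open, the fingers measure 114 mm over their backs; the gripper's body (76 mm by 85 mm) begins 54 mm behind the grasp point. The pads swing forward as they close: fully open they stand 13 mm farther back than shut.
Start: joints at [-88.081, 21.807, 74.336, -0, 83.858, -12.336], TCP at [0.135, -0.533, 0.231] pointing down, gripper open.
Joint ranges: [-178.18, 178.18], [-50.72, 133.34], [12.68, 142.11], [-81.47, 261.47], [9.98, 163.14], [-165.26, 165.26]. Speed limits (degrees/s): [136.94, 136.94, 180, 180, 180, 180].

### API

Orientations are given as a 3x3 rotation matrix whose columns are the frame's x, y, z axes.
In Python, from rig import env, optics, spotter gives the robot as it stands.
- The arm moves only by the shell command python3 -m crank 'ROWS' [FORCE]. ROWS is JSON, one flat list of numbers, 5 for each row, row after row: the finger opening in cm, from 0 to 8.54, then the shift along the tool's x, y, z in cm, then the turn about the tool's z in rad. A call has exactly 8 rows; each row shifts and turns the commanded pose from where the row before left it, along the tool's axes as they then stand; what a row does not reach is not made up. A row lasts 1/12 s, in which the tool goes at most 41.7 mm and 7.16 degrees, less where a joint would pass 70% of its speed; a pose out of reach is approached as far as the arm can. A call is refused whole if a number of a shift passes 4.17 or a number of a turn 0.125, either way. A call with a gripper value outside its range is refused whole. The fingers move at their own pace and stop on an object; FORCE is the grip in N (left out, the last holds). Time passes only in rows, so rows that do not move let the fingers close, or fill a call up. It gives the time, the measured TCP pose, the force, the opening and the grip force at its end, in the units of the state.
- env.observe(): the state, without advancing time (a new reading comes with each control period).
- optics.get_image(name): name is "scene" or "top" or "wrist"; returns a dict with "color" (400x640x3 uint8, red, green, blue), "intrinsics" (3x3 intrinsics, pixels), "distortion" ([k1, k2, p1, p2, k3] as OpenCV has them; the pictures are not rectified), "pose" (4x4, takes a point from camera to world coordinates). Camera axes: x right, y up, looking along -z (the intrinsics and any distortion apply to the point x, -y, -z); pixel columns grow to the right and rows downward; lengths in m; the calibration is good to about 2 mm. A picture is of the moment at which its call begins. There is no depth.
- env.close_job(): hands the job in; it is judged then, once.
Trained networks look in a picture, given as the dict that the camera call returned (one of the last four; its "shot" number tells which), for a name from the list of things; names that differ only in an ending like _2 or _b are one class to them, and where a whole thing is asked for, a point or a joint stands for the part that bears it (a point fixed in the world has none). Each returns a list of dicts, best first, with "score" (0 to 1); they miss things now and then, are a little off and sometimes report something else, mostly with a low value. They report only what shows in the picture. A call takes as long as a camera call.
- spotter.look_for(picture, query): "at" ([column, row] as shares, 0 to 1, of the picture: columns of its width, rows of its height, amid what is visible of it).
The state is a dict: "time_s": time; "q": joint angles; "qvel": joint speeds; "joint_efforts": joint torques, N m; "position": TCP position; "tool_rot": TCP orientation; "ft_force": force on the tool from outside, world axes, zero at the start; "wrist_torque": the same for the moment, N m; "grip_width": finger opening in m; "gripper_force": force on a finger pad.
Only numpy, scipy, OpenCV 4.12 (cv2) and the standard library are available. Lean on these libraries where they do the work, as an engineer would, in place of code of your own. Each camera call takes 0.05 s, during which the arm holds its last target. There are 200 camera calls.

## Working session

There is one attempt and no reset: what is moved stays moved. The work goes in short steps, Python scripts to look and compute and a shell command to move; the robot and the scene stay as the last step left them, time stands still between calls to the robot, and variables do not carry over. Pictures are saved under pics/ and viewed, at most 10 in all, crops included, and the job is handed in when it is done.

```bash
ls; mkdir -p pics
cat > h.py <<'E'
from rig import env, optics, spotter
import numpy as np, cv2
def ray(p,at):
    K=np.array(p["intrinsics"]);d=np.array(p["distortion"]);T=np.array(p["pose"])
    h,w=p["color"].shape[:2]
    u=cv2.undistortPoints(np.array([[[at[0]*w,at[1]*h]]],float),K,d)[0,0]
    return T[:3,3],T[:3,:3]@np.array([u[0],-u[1],-1.])
def atz(p,at,z):
    o,v=ray(p,at);return o+v*(z-o[2])/v[2]
def proj(p,X):
    K=np.array(p["intrinsics"]);d=np.array(p["distortion"]);T=np.array(p["pose"])
    c=T[:3,:3].T@(np.array(X)-T[:3,3]);c=np.array([c[0],-c[1],-c[2]])
    return cv2.projectPoints(c.reshape(1,1,3),np.zeros(3),np.zeros(3),K,d)[0].ravel()
def save(p,n,f=1):
    cv2.imwrite("pics/"+n,cv2.resize(p["color"][:,:,::-1],None,fx=f,fy=f))
E
python3 - <<'E'
from h import *
s=env.observe();print(s["time_s"],s["position"],np.round(s["tool_rot"],3).tolist(),s["ft_force"],s["grip_width"])
Z=dict(swivel_base=.018,spindle_axis=.042,knob_centre=.086,catch_post=.080,catch_pivot=.068,swing_end=.044,load_hole=.03,wafer_dish=.05,lens_can=.05,spare_eyepiece=.05,spare_objective=.04)
for n in ("top","scene"):
    p=optics.get_image(n);save(p,n+"0.png");print(n,np.round(p["pose"],3).tolist())
    for k,z in Z.items():
        r=spotter.look_for(p,k)[:2]
        print(k,[(round(a["score"],2),np.round(np.array(a["at"])*[640,400]).tolist(),np.round(atz(p,a["at"],z),4).tolist()) for a in r])
E
```

```text
pics
0.0 [ 0.13539609 -0.5327644   0.23069361] [[0.969, 0.246, -0.0], [0.246, -0.969, 0.002], [0.0, -0.001, -1.0]] [-0.74806295 -0.05221785 -0.10633574] 0.08528789963507004
top [[0.024, 0.994, -0.106, 0.498], [-1.0, 0.024, 0.0, 0.264], [0.003, 0.106, 0.994, 0.922], [0.0, 0.0, 0.0, 1.0]]
swivel_base [(0.61, [343.0, 229.0], [0.5432, 0.196, 0.018])]
spindle_axis [(0.61, [340.0, 228.0], [0.5427, 0.2055, 0.042])]
knob_centre [(0.6, [330.0, 283.0], [0.4277, 0.2259, 0.086]), (0.16, [274.0, 169.0], [0.6607, 0.348, 0.086])]
catch_post [(0.73, [349.0, 281.0], [0.4336, 0.1869, 0.08]), (0.69, [279.0, 170.0], [0.6617, 0.3392, 0.08])]
catch_pivot [(0.94, [332.0, 258.0], [0.4792, 0.2217, 0.068])]
swing_end [(0.95, [340.0, 260.0], [0.4754, 0.2044, 0.044]), (0.56, [308.0, 144.0], [0.727, 0.2804, 0.044])]
load_hole []
wafer_dish [(0.7, [329.0, 241.0], [0.5147, 0.23, 0.05]), (0.54, [350.0, 279.0], [0.4339, 0.1835, 0.05])]
lens_can [(0.84, [245.0, 206.0], [0.5862, 0.4116, 0.05])]
spare_eyepiece [(0.78, [307.0, 145.0], [0.7233, 0.2814, 0.05])]
spare_objective [(0.61, [342.0, 228.0], [0.5437, 0.201, 0.04]), (0.41, [277.0, 172.0], [0.6632, 0.3464, 0.04])]
scene [[-0.908, 0.259, -0.329, 0.304], [-0.419, -0.557, 0.717, 0.849], [0.002, 0.789, 0.615, 0.604], [0.0, 0.0, 0.0, 1.0]]
swivel_base [(0.77, [345.0, 238.0], [0.5227, 0.2457, 0.018])]
spindle_axis []
knob_centre [(0.74, [405.0, 218.0], [0.4254, 0.2269, 0.086]), (0.18, [406.0, 202.0], [0.4361, 0.184, 0.086])]
catch_post [(0.66, [404.0, 204.0], [0.4387, 0.1846, 0.08])]
catch_pivot [(0.72, [371.0, 230.0], [0.4726, 0.2589, 0.068])]
swing_end [(0.58, [369.0, 227.0], [0.4855, 0.2288, 0.044])]
load_hole []
wafer_dish [(0.82, [357.0, 215.0], [0.5145, 0.2131, 0.05])]
lens_can [(0.65, [263.0, 281.0], [0.5887, 0.421, 0.05])]
spare_eyepiece [(0.81, [232.0, 213.0], [0.7212, 0.3013, 0.05])]
spare_objective [(0.73, [241.0, 253.0], [0.6578, 0.3736, 0.04])]
```

Run:
```python
import cv2
a=cv2.imread("pics/top0.png")[160:330,230:450];b=cv2.imread("pics/scene0.png")[140:340,220:460]
a=cv2.resize(a,(776,600),interpolation=cv2.INTER_CUBIC);cv2.imwrite("pics/topc.png",a)
cv2.imwrite("pics/scenec.png",cv2.resize(b,(720,600),interpolation=cv2.INTER_CUBIC))
```

```text
(no output)
```

View pics/topc.png

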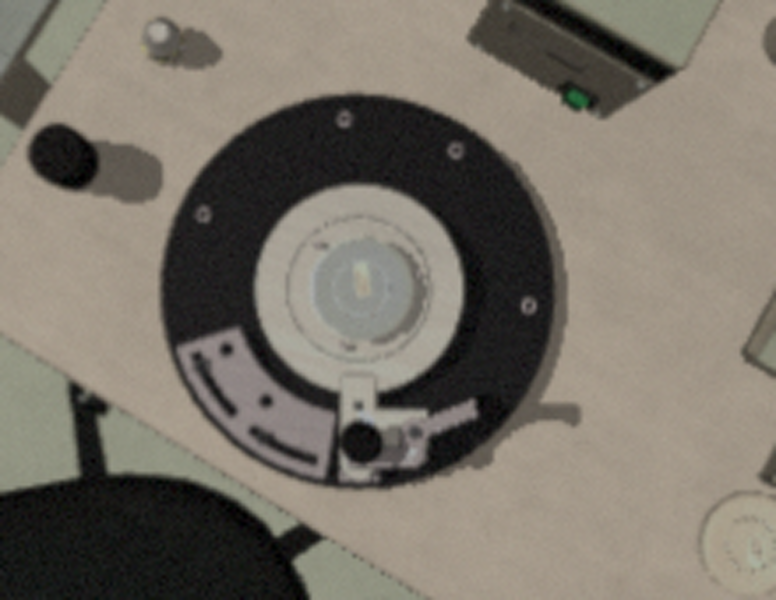

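View pics/scenec.png

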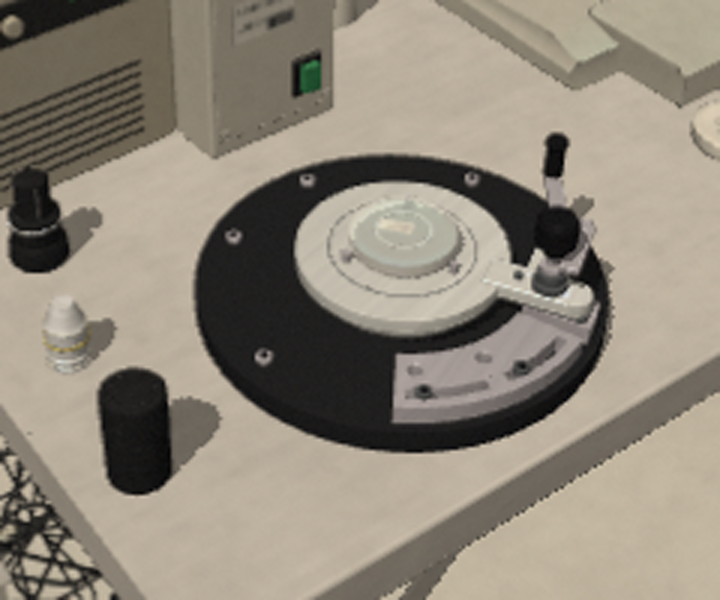

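The top crop shows the stage clearly: dish in the middle at (362,288), knob at (361,441), station plate holes at (266,401) and (227,349), and the post hidden against the black base near (485,405). The scene crop shows the post at (555,157) and the knob at (557,232).

```bash
cat >> h.py <<'E'
def tri(pa,a,pb,b):
    o1,v1=ray(pa,a);o2,v2=ray(pb,b)
    v1=v1/np.linalg.norm(v1);v2=v2/np.linalg.norm(v2)
    s=np.linalg.lstsq(np.c_[v1,-v2],o2-o1,rcond=None)[0]
    P,Q=o1+s[0]*v1,o2+s[1]*v2
    return (P+Q)/2,np.linalg.norm(P-Q)
E
python3 - <<'E'
from h import *
T=optics.get_image("top");S=optics.get_image("scene")
t=lambda x,y:((230+x/3.5273)/640,(160+y/3.5294)/400)
s=lambda x,y:((220+x/3)/640,(140+y/3)/400)
f=lambda x:np.round(x,4).tolist()
for n,c,z in [("disc L",(255,288),.042),("disc R",(466,288),.042),("disc T",(362,183),.042),
  ("baseL",(162,290),.018),("baseR",(554,290),.018),("baseT",(358,94),.018),("baseB",(358,487),.018),
  ("knobtop",(361,441),.095),("hole1",(266,401),.03),("hole2",(227,349),.03),("plate0",(335,440),.03),("screws",(345,119),.02),("pivot",(416,432),.068)]:
    print("T",n,f(atz(T,t(*c),z)))
for n,c,z in [("baseL",(195,285),.018),("post80",(555,158),.08),("posttop",(556,138),.094),("postbot",(552,176),.067),("knob",(557,234),.086),("hole1",(484,357),.03),("hole2",(414,370),.03),
   ("discL",(295,250),.042),("discR",(512,258),.042),("discB",(402,334),.042)]:
    print("S",n,f(atz(S,s(*c),z)))
E
```

```text
T disc L [0.5121, 0.2864, 0.042]
T disc R [0.5152, 0.1568, 0.042]
T disc T [0.5784, 0.222, 0.042]
T baseL [0.5098, 0.3456, 0.018]
T baseR [0.5156, 0.098, 0.018]
T baseT [0.6376, 0.2245, 0.018]
T baseB [0.3902, 0.2195, 0.018]
T knobtop [0.4255, 0.2221, 0.095]
T hole1 [0.4429, 0.278, 0.03]
T hole2 [0.4742, 0.303, 0.03]
T plate0 [0.42, 0.2349, 0.03]
T screws [0.621, 0.2325, 0.02]
T pivot [0.4291, 0.1883, 0.068]
S baseL [0.6241, 0.283, 0.018]
S post80 [0.4471, 0.1517, 0.08]
S posttop [0.4483, 0.151, 0.094]
S postbot [0.4471, 0.1527, 0.067]
S knob [0.4244, 0.227, 0.086]
S hole1 [0.444, 0.2798, 0.03]
S hole2 [0.4758, 0.3056, 0.03]
S discL [0.5716, 0.2539, 0.042]
S discR [0.4525, 0.2066, 0.042]
S discB [0.4882, 0.2938, 0.042]
```

```bash
cat >> h.py <<'E'
def plan(P,yang,n,grip,N=None,start=None):
    """rows from the present pose to TCP P with tool-y at yang deg, n rows"""
    s=env.observe();p=np.array(s["position"]);R=np.array(s["tool_rot"])
    a0=np.arctan2(R[1,1],R[0,1])
    if start is not None: p,a0=np.array(start[0]),np.radians(start[1])
    da=(np.radians(yang)-a0+np.pi)%(2*np.pi)-np.pi
    step=(np.array(P)-p)/n;rows=[];a=a0
    for i in range(n):
        y=np.array([np.cos(a),np.sin(a),0]);z=np.array([0,0,-1]);x=np.cross(y,z)
        rows.append([grip]+[round(float(v),2)+0 for v in (step@x*100,step@y*100,step@z*100)]+[round(float(-da/n),4)]);a+=da/n
    while len(rows)%8: rows.append([grip,0,0,0,0])
    for i in range(0,len(rows),8): print(str(sum(rows[i:i+8],[])).replace(" ",""))
E
python3 - <<'E'
from h import *
plan([.44,.165,.22],44,20,5)
E
```

```text
[5,2.34,-3.01,0.06,-0.1045,5,2.64,-2.75,0.06,-0.1045,5,2.91,-2.46,0.06,-0.1045,5,3.15,-2.14,0.06,-0.1045,5,3.36,-1.8,0.06,-0.1045,5,3.52,-1.44,0.06,-0.1045,5,3.66,-1.07,0.06,-0.1045,5,3.75,-0.68,0.06,-0.1045]
[5,3.8,-0.28,0.06,-0.1045,5,3.81,0.11,0.06,-0.1045,5,3.77,0.51,0.06,-0.1045,5,3.7,0.9,0.06,-0.1045,5,3.59,1.28,0.06,-0.1045,5,3.43,1.65,0.06,-0.1045,5,3.24,2.0,0.06,-0.1045,5,3.02,2.33,0.06,-0.1045]
[5,2.76,2.63,0.06,-0.1045,5,2.47,2.9,0.06,-0.1045,5,2.15,3.14,0.06,-0.1045,5,1.81,3.35,0.06,-0.1045,5,0,0,0,0,5,0,0,0,0,5,0,0,0,0,5,0,0,0,0]
```

```bash
python3 -m crank '[5,2.34,-3,0.06,-0.1,5,2.64,-2.75,0.06,-0.1,5,2.9,-2.45,0.06,-0.1,5,3.15,-2.15,0.06,-0.1,5,3.35,-1.8,0.06,-0.1,5,3.5,-1.45,0.06,-0.1,5,3.65,-1.1,0.06,-0.1,5,3.75,-0.7,0.06,-0.1]' 30
python3 -m crank '[5,3.8,-0.3,0.06,-0.1,5,3.8,0.1,0.06,-0.1,5,3.75,0.5,0.06,-0.1,5,3.7,0.9,0.06,-0.1,5,3.6,1.3,0.06,-0.1,5,3.45,1.65,0.06,-0.1,5,3.25,2.0,0.06,-0.1,5,3,2.3,0.06,-0.1]'
python3 - <<'E'
from h import *
plan([.44,.165,.22],44,6,5)
E
```

```text
time_s: 1.97
position: [0.2612, -0.254, 0.2266]
tool_rot: [[0.495, 0.869, 0.0], [0.869, -0.495, -0.0], [-0.0, 0.001, -1.0]]
ft_force: [0.5, -0.9, 0.2]
grip_width: 0.0498
gripper_force: 0.0
time_s: 2.63
position: [0.397, 0.0191, 0.222]
tool_rot: [[-0.279, 0.96, 0.001], [0.96, 0.279, -0.0], [-0.001, 0.001, -1.0]]
ft_force: [1.3, -0.8, 0.2]
grip_width: 0.0497
gripper_force: 0.0
[5,2.14,1.37,0.03,-0.0808,5,2.02,1.54,0.03,-0.0808,5,1.89,1.69,0.03,-0.0808,5,1.74,1.84,0.03,-0.0808,5,1.59,1.98,0.03,-0.0808,5,1.43,2.1,0.03,-0.0808,5,0,0,0,0,5,0,0,0,0]
```

```bash
python3 -m crank '[3,2.15,1.35,0.03,-0.08,3,2,1.55,0.03,-0.08,3,1.9,1.7,0.03,-0.08,3,1.75,1.85,0.03,-0.08,3,1.6,2,0.03,-0.08,3,1.4,2.1,0.03,-0.08,3,0,0,0,0,3,0,0,0,0]'
python3 - <<'E'
from h import *
p=optics.get_image("wrist");save(p,"w1.png");print(np.round(p["pose"],4).tolist())
for n,X in dict(post=(.448,.151,.094),knob=(.4245,.223,.095),C=(.514,.2218,.042),h1=(.443,.279,.03)).items(): print(n,proj(p,X))
for k,z in dict(knob_centre=.086,catch_post=.08,catch_pivot=.068).items():
    for a in spotter.look_for(p,k)[:2]: print(k,a["score"],np.array(a["at"])*[640,400],atz(p,a["at"],z))
E
```

```text
time_s: 3.3
position: [0.4409, 0.1636, 0.2197]
tool_rot: [[-0.689, 0.725, -0.0], [0.725, 0.689, -0.0], [0.0, -0.0, -1.0]]
ft_force: [0.2, 0.0, -0.6]
grip_width: 0.0299
gripper_force: 0.0
[[0.7256, -0.6632, -0.1837, 0.3946], [0.6882, 0.6992, 0.1938, 0.2112], [-0.0001, -0.2671, 0.9637, 0.3639], [0.0, 0.0, 0.0, 1.0]]
post [320.60051595 200.14019552]
knob [361.55289897 117.4049103 ]
C [418.37798273 179.4327021 ]
h1 [409.44677703  84.26531063]
knob_centre 0.63 [358.528 120.08 ] [0.42522225 0.22019218 0.086     ]
catch_post 0.88 [328.832 150.48 ] [0.42545946 0.18495949 0.08      ]
catch_pivot 0.82 [395.712 160.   ] [0.47628192 0.21899651 0.068     ]
```

View pics/w1.png

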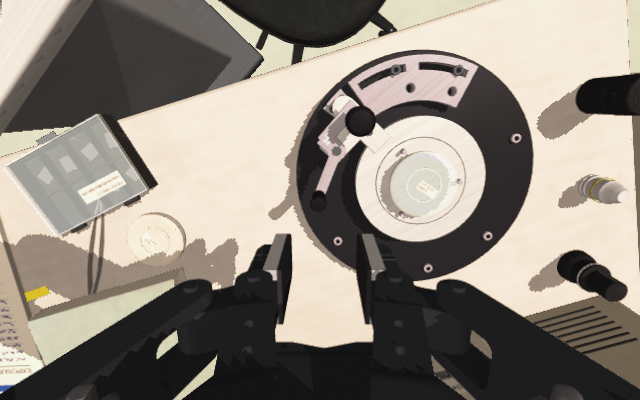

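Run:
```python
from h import *
p=optics.get_image("wrist")
b=p["color"][40:240,280:540,::-1];cv2.imwrite("pics/w1c.png",cv2.resize(b,(780,600),interpolation=cv2.INTER_CUBIC))
for n,c,z in [("knobtop",(361,119),.095),("post80",(319,201),.08),("hole1",(410,88),.03),("hole2",(452,92),.03),("discL",(355,180),.042),("discR",(487,180),.042),("discT",(421,114),.042),("discB",(421,244),.042),("pivot",(337,150),.068)]:
    print(n,np.round(atz(p,(c[0]/640,c[1]/400),z),4))
```

```text
knobtop [0.4252 0.2204 0.095 ]
post80 [0.4503 0.1447 0.08  ]
hole1 [0.4463 0.2756 0.03  ]
hole2 [0.4784 0.3008 0.03  ]
discL [0.4689 0.1765 0.042 ]
discR [0.5643 0.2664 0.042 ]
discT [0.4692 0.2645 0.042 ]
discB [0.5678 0.175  0.042 ]
pivot [0.4318 0.1877 0.068 ]
```

View pics/w1c.png

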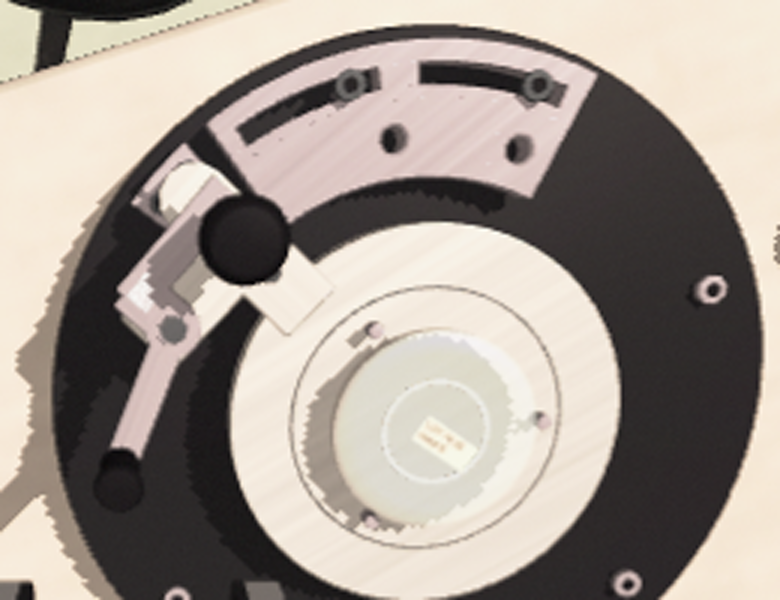

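Run:
```python
from h import *
plan([.449,.148,.12],43.5,4,3)
```

```text
[3,-0.4,-0.09,2.5,-0.0007,3,-0.4,-0.09,2.5,-0.0007,3,-0.4,-0.09,2.5,-0.0007,3,-0.4,-0.1,2.5,-0.0007,3,0,0,0,0,3,0,0,0,0,3,0,0,0,0,3,0,0,0,0]
```

```bash
python3 -m crank '[3,-0.4,-0.1,2.5,0,3,-0.4,-0.1,2.5,0,3,-0.4,-0.1,2.5,0,3,-0.4,-0.1,2.5,0,3,0,0,1.5,0,3,0,0,1.5,0,3,0,0,1.5,0,3,0,0,0,0]'
python3 - <<'E'
from h import *
p=optics.get_image("wrist");save(p,"w2.png")
E
```

```text
time_s: 4.22
position: [0.4479, 0.1477, 0.073]
tool_rot: [[-0.686, 0.727, -0.004], [0.727, 0.686, -0.0], [0.003, -0.003, -1.0]]
ft_force: [-0.1, -0.4, 0.4]
grip_width: 0.03
gripper_force: 0.0
```

View pics/w2.png

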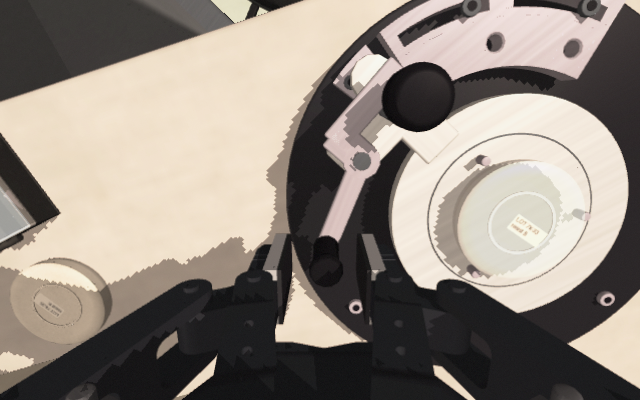

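The post stands between the pads at (326,262), with clearance on both sides. Pushing the catch open along +y.

```bash
python3 -m crank '[3,0,0.6,0,0,3,0,0.6,0,0,3,0,0.6,0,0,3,0,0.5,0,0,3,0,0.5,0,0,3,0,0.4,0,0,3,0,0.2,0,0,3,0,0,0,0]'
python3 - <<'E'
from h import *
p=optics.get_image("wrist");save(p,"w3.png")
for n,c,z in []: pass
E
```

```text
time_s: 4.93
position: [0.474, 0.1723, 0.0749]
tool_rot: [[-0.688, 0.726, 0.0], [0.726, 0.688, 0.0], [0.0, 0.0, -1.0]]
ft_force: [-0.1, -0.2, 0.5]
grip_width: 0.0301
gripper_force: 0.0
```

View pics/w3.png

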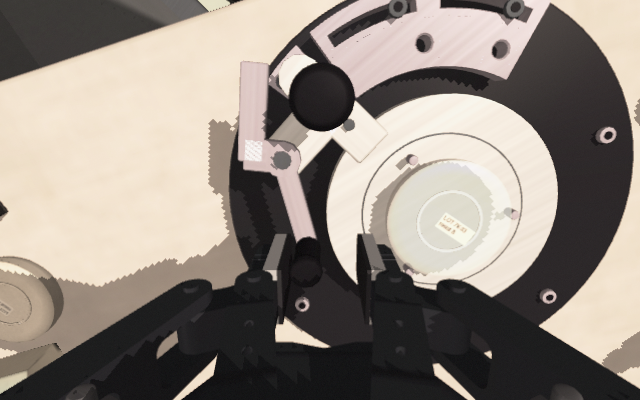

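The catch is well open: tongue at (253,105) clear of the knob (322,97), and the post at (306,255). Next I measure the knob and plan the rise and approach.

Run:
```python
from h import *
im=cv2.imread("pics/w3.png");m=(im[50:150,270:380].max(2)<60).astype(np.uint8)
n,l,st,ce=cv2.connectedComponentsWithStats(m);i=1+np.argmax(st[1:,4]);print(st[i],ce[i]+[270,50])
p=optics.get_image("wrist");s=env.observe()
for c in ((322,97),):print(atz(p,(c[0]/640,c[1]/400),.095))
plan([.425,.2215,.115],90,7,5,start=([s["position"][0],s["position"][1],.115],43.5))
```

```text
[   0    0  110   86 4773] [319.94280327  97.13136392]
[0.42599222 0.22055394 0.095     ]
[5,0.99,-0.02,0.0,-0.1159,5,0.99,0.1,0.0,-0.1159,5,0.97,0.21,0.0,-0.1159,5,0.94,0.32,0.0,-0.1159,5,0.89,0.43,0.0,-0.1159,5,0.84,0.53,0.0,-0.1159,5,0.77,0.62,0.0,-0.1159,5,0,0,0,0]
```

```bash
python3 -m crank '[3,0,-0.4,0,0,3,0,0,2,0,3,0,0,0,0,3,0,0,0,0,3,0,0,0,0,3,0,0,0,0,3,0,0,0,0,3,0,0,0,0]' >/dev/null
python3 - <<'E'
from h import *
print(env.observe()["position"],env.observe()["ft_force"])
E
```

```text
[0.4710612  0.16913728 0.05537803] [ 0.77417957  0.00639169 -1.18398063]
```

I sent z the wrong way: tool z points down, so the tip went 2 cm lower. The force stayed near 1 N, so nothing was pressed. Going straight up now.

```bash
python3 -m crank '[3,0,0,-1,0,3,0,0,-2,0,3,0,0,-3,0,3,0,0,-2,0,3,0,0,0,0,3,0,0,0,0,3,0,0,0,0,3,0,0,0,0]'
python3 - <<'E'
from h import *
p=optics.get_image("scene");b=p["color"][140:340,220:460,::-1]
cv2.imwrite("pics/s2.png",cv2.resize(b,(720,600),interpolation=cv2.INTER_CUBIC))
plan([.4257,.221,.134],90,7,5)
E
```

```text
time_s: 6.37
position: [0.4703, 0.169, 0.134]
tool_rot: [[-0.687, 0.726, -0.002], [0.726, 0.687, -0.0], [0.001, -0.002, -1.0]]
ft_force: [-0.2, 0.2, 0.2]
grip_width: 0.0302
gripper_force: 0.0
[5,0.98,0.05,0.0,-0.1161,5,0.97,0.16,0.0,-0.1161,5,0.94,0.27,0.0,-0.1161,5,0.9,0.38,0.0,-0.1161,5,0.85,0.48,0.0,-0.1161,5,0.79,0.58,0.0,-0.1161,5,0.72,0.66,0.0,-0.1161,5,0,0,0,0]
```

View pics/s2.png

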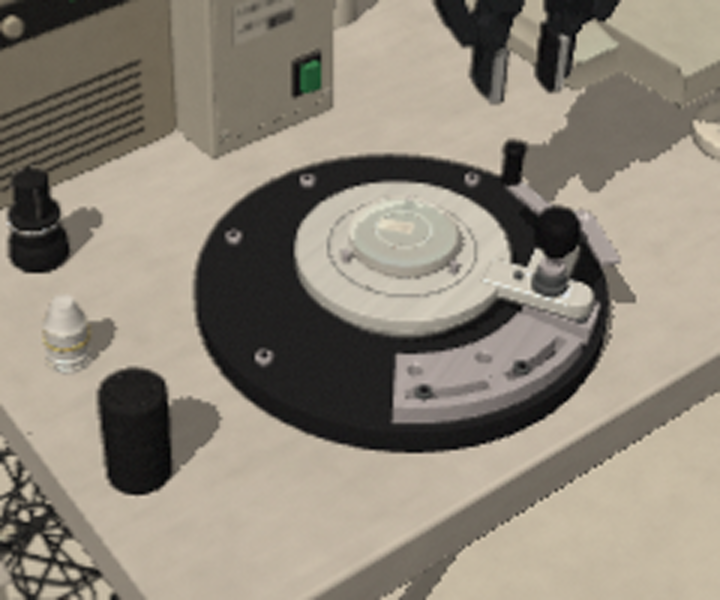

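The stage is undisturbed, the catch is open and the dish is in its nest. Now over the knob and down with the fingers open to 5 cm.

```bash
python3 -m crank '[5,1,0.05,0,-0.116,5,0.95,0.15,0,-0.116,5,0.95,0.27,0,-0.116,5,0.9,0.38,0,-0.116,5,0.85,0.48,0,-0.116,5,0.8,0.58,0,-0.116,5,0.72,0.66,0,-0.116,5,0,0,0,0]'
python3 - <<'E'
from h import *
plan([.4257,.221,.0765],90,5,5)
E
```

```text
time_s: 7.08
position: [0.4248, 0.2219, 0.1342]
tool_rot: [[-1.0, -0.005, -0.002], [-0.005, 1.0, -0.0], [0.002, -0.0, -1.0]]
ft_force: [-0.3, 0.8, 0.4]
grip_width: 0.0502
gripper_force: 0.0
[5,-0.02,-0.02,1.15,0.0009,5,-0.02,-0.02,1.15,0.0009,5,-0.02,-0.02,1.15,0.0009,5,-0.02,-0.02,1.15,0.0009,5,-0.02,-0.02,1.15,0.0009,5,0,0,0,0,5,0,0,0,0,5,0,0,0,0]
```

```bash
python3 -m crank '[5,-0.02,-0.02,1.2,0,5,-0.02,-0.02,1.2,0,5,-0.02,-0.02,1.2,0,5,-0.02,-0.02,1.2,0,5,-0.02,-0.02,1,0,5,0,0,0,0,4.4,0,0,0,0,4,0,0,0,0]' 20
python3 - <<'E'
from h import *
p=optics.get_image("wrist");b=p["color"][100:340,170:490,::-1];cv2.imwrite("pics/w4.png",cv2.resize(b,(800,600)))
print(proj(p,[.4252,.221,.095]))
E
```

```text
time_s: 7.75
position: [0.4274, 0.22, 0.0772]
tool_rot: [[-1.0, 0.002, 0.0], [0.002, 1.0, 0.0], [-0.0, 0.0, -1.0]]
ft_force: [0.6, 0.9, 1.2]
grip_width: 0.04
gripper_force: 0.0
[329.33149978 263.06860125]
```

View pics/w4.png

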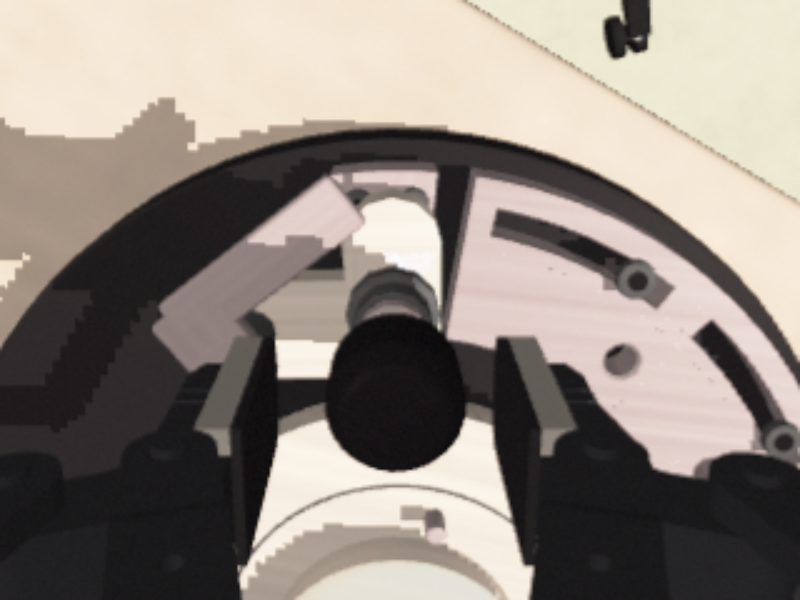

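The knob (396,400) sits about 10 px, or 1.7 mm, right of the mid-line between the pads (277 and 496). I'll correct +y by 1.7 mm and +x by 2 mm, then close gently in stages.

```bash
python3 -m crank '[4,0.1,0.08,0,0,4,0.1,0.09,0.1,0,3.4,0,0,0,0,3,0,0,0,0,2.8,0,0,0,0,2.7,0,0,0,0,2.6,0,0,0,0,2.6,0,0,0,0]' 20
```

```text
time_s: 8.47
position: [0.4251, 0.2219, 0.0759]
tool_rot: [[-1.0, 0.001, 0.0], [0.001, 1.0, 0.0], [-0.0, 0.0, -1.0]]
ft_force: [0.9, 0.0, 0.5]
grip_width: 0.026
gripper_force: 0.0
```

```bash
python3 -m crank '[2.5,0,0,0,0,2.45,0,0,0,0,2.4,0,0,0,0,2.35,0,0,0,0,2.3,0,0,0,0,2.2,0,0,0,0,2.1,0,0,0,0,2.1,0,0,0,0]' 20
```

```text
time_s: 9.13
position: [0.4251, 0.2218, 0.076]
tool_rot: [[-1.0, 0.001, 0.0], [0.001, 1.0, -0.0], [-0.0, -0.0, -1.0]]
ft_force: [-0.1, 0.1, 3.0]
grip_width: 0.0231
gripper_force: 20.1
```

```bash
python3 -m crank '[2,0,0,0,0,2,0,0,-0.2,0,2,0,0,-0.2,0,2,0,0,-0.2,0,2,0,0,-0.2,0,2,0,0,-0.2,0,2,0,0,-0.15,0,2,0,0,0,0]' 40
```

```text
time_s: 9.8
position: [0.4249, 0.2218, 0.0875]
tool_rot: [[-1.0, 0.001, -0.0], [0.001, 1.0, -0.0], [0.0, -0.0, -1.0]]
ft_force: [0.9, -1.4, -7.5]
grip_width: 0.0222
gripper_force: 39.5
```

```bash
python3 -m crank '[2,-0.0025,0.2,0,0.0222,2,-0.01,0.4,0,0.0444,2,-0.01,0.4,0,0.0444,2,-0.01,0.4,0,0.0444,2,-0.01,0.4,0,0.0444,2,-0.01,0.4,0,0.0444,2,-0.0025,0.2,0,0.0222,2,0,0,0,0]' 40
```

```text
time_s: 10.47
position: [0.4278, 0.2455, 0.087]
tool_rot: [[-0.964, 0.264, -0.001], [0.264, 0.964, -0.001], [0.001, -0.001, -1.0]]
ft_force: [1.3, -1.0, -8.6]
grip_width: 0.0222
gripper_force: 39.7
```

```bash
python3 -m crank '[2,-0.0025,0.2,0,0.0222,2,-0.01,0.4,0,0.0444,2,-0.01,0.4,0,0.0444,2,-0.01,0.4,0,0.0444,2,-0.01,0.4,0,0.0444,2,-0.01,0.4,0,0.0444,2,-0.0025,0.2,0,0.0222,2,0,0,0,0]'
python3 - <<'E'
from h import *
p=optics.get_image("wrist");b=p["color"][100:340,170:490,::-1];cv2.imwrite("pics/w5.png",cv2.resize(b,(800,600)))
E
```

```text
time_s: 11.13
position: [0.437, 0.2676, 0.087]
tool_rot: [[-0.861, 0.508, -0.002], [0.508, 0.861, -0.0], [0.002, -0.001, -1.0]]
ft_force: [-2.1, -1.0, -7.9]
grip_width: 0.0221
gripper_force: 39.7
```

View pics/w5.png

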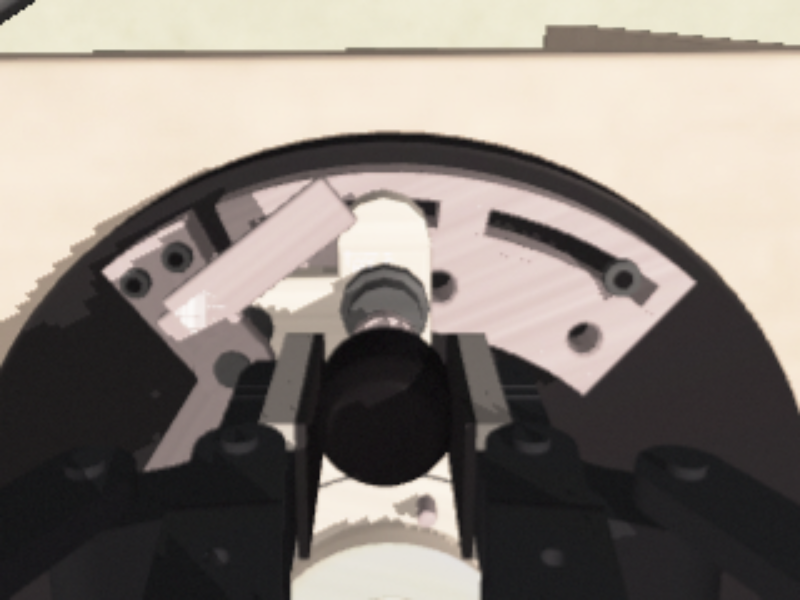

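The pin is drawn and the arm is at about 0.53 over plain plate; hole 1 is just ahead at (443,285). I'll lower the knob and release it gently onto the plate.

```bash
python3 -m crank '[2,0,0,0.1,0,2,0,0,0.1,0,2,0,0,0.1,0,2,0,0,0,0,2.5,0,0,0,0,2.8,0,0,0,0,2.8,0,0,0,0,2.8,0,0,0,0]' 20
python3 -m crank '[2.8,0,0,0.1,0,2.8,0,0,0.1,0,2.8,0,0,0.1,0,2.8,-0.002,0.1,0.1,0.011,2.8,-0.002,0.1,0,0.011,2.8,0,0,0,0,2.8,0,0,0,0,2.8,0,0,0,0]' 20
python3 - <<'E'
from h import *
p=optics.get_image("wrist");b=p["color"][100:340,170:490,::-1];cv2.imwrite("pics/w6.png",cv2.resize(b,(800,600)))
E
```

```text
time_s: 11.85
position: [0.4387, 0.2678, 0.0852]
tool_rot: [[-0.861, 0.509, 0.003], [0.509, 0.861, 0.001], [-0.002, 0.002, -1.0]]
ft_force: [-0.4, -0.5, -0.3]
grip_width: 0.0282
gripper_force: 0.0
time_s: 12.52
position: [0.4385, 0.2692, 0.0803]
tool_rot: [[-0.85, 0.527, -0.001], [0.527, 0.85, -0.0], [0.0, -0.001, -1.0]]
ft_force: [-0.9, -1.3, -1.4]
grip_width: 0.0283
gripper_force: 1.0
```

View pics/w6.png

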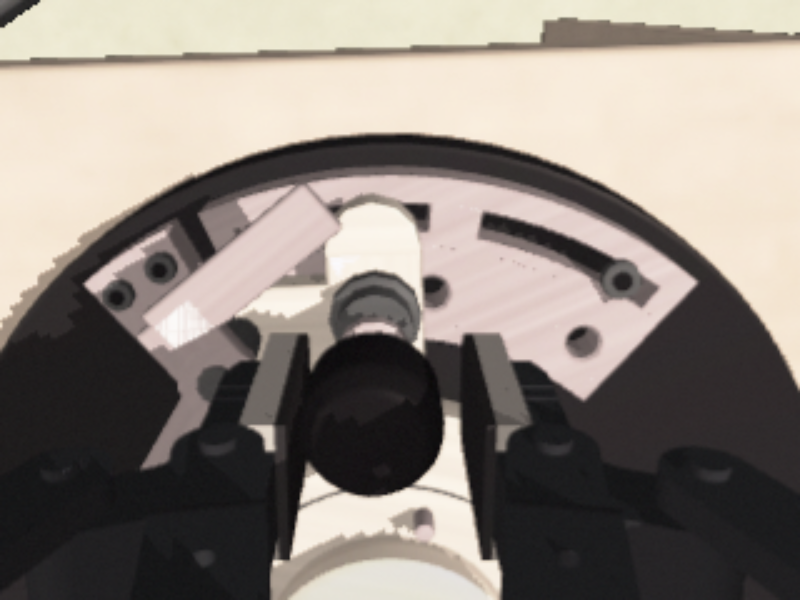

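The pin rides on the plate: the knob dropped between the pads, with the rear pad just touching at (305,420) and hole 1 at (436,292). Pushing slowly towards the hole.

```bash
python3 -m crank '[2.8,-0.001,0.1,0,0.011,2.8,-0.001,0.1,0,0.011,2.8,-0.001,0.1,0,0.011,2.8,-0.001,0.1,0,0.011,2.8,-0.001,0.1,0,0.011,2.8,0,0,0,0,2.8,0,0,0,0,2.8,0,0,0,0]' 20
cat > m.py <<'E'
from h import *
s=env.observe();p=np.array(s["position"])-[.515,.2215,0];y=np.array(s["tool_rot"])[:,1]
print("theta",round(np.arctan2(p[1],-p[0]),4),"r",round(np.hypot(p[0],p[1]),4),"Fy",round(float(np.dot(s["ft_force"],y)),2),np.round(s["ft_force"],1),s["gripper_force"],s["grip_width"])
q=optics.get_image("wrist");g=cv2.cvtColor(q["color"],cv2.COLOR_RGB2GRAY)
# knob bottom edge: dark run along the columns at mid of pads; hole darkness
for c in (310,318,326):
    col=g[200:320,c]<70;r=np.where(col)[0]+200;print(c,r.min() if len(r) else 0,r.max() if len(r) else 0,end=" | ")
print()
E
python3 m.py
```

```text
time_s: 13.23
position: [0.4414, 0.2735, 0.0803]
tool_rot: [[-0.819, 0.573, -0.0], [0.573, 0.819, -0.0], [0.0, -0.0, -1.0]]
ft_force: [-0.6, -1.4, -1.7]
grip_width: 0.0281
gripper_force: 1.2
theta 0.6146 r 0.0901 Fy -1.48 [-0.6 -1.4 -1.7] 1.1990633234381676 0.028098262869506462
310 211 296 | 318 209 297 | 326 210 296 |
```

```bash
python3 -m crank '[2.8,0,0.04,0,0.0044,2.8,0,0.04,0,0.0044,2.8,0,0.04,0,0.0044,2.8,0,0.04,0,0.0044,2.8,-0.001,0.04,0,0.0044,2.8,0,0.04,0,0.0044,2.8,0,0.03,0,0.0033,2.8,-0.001,0.03,0,0.0033]' 20 >/dev/null;python3 m.py;python3 -m crank '[2.8,0,0.01,0,0.0011,2.8,0,0.01,0,0.0011,2.8,0,0.01,0,0.0011,2.8,0,0.01,0,0.0011,2.8,0,0.01,0,0.0011,2.8,0,0.01,0,0.0011,2.8,0,0.01,0,0.0011,2.8,0,0.01,0,0.0011]' 20 > /dev/null; python3 m.py
```

```text
theta 0.6392 r 0.0902 Fy -7.41 [-3.6 -6.6  0.5] 3.8139554858207703 0.02784919229154932
310 211 297 | 318 209 297 | 326 211 296 | 
theta 0.6477 r 0.0902 Fy -7.68 [-3.8 -6.7  0.5] 3.6258434504270554 0.028105974375665147
310 211 297 | 318 209 297 | 326 211 296 |
```

```bash
python3 -m crank '[2.8,0,0.01,0,0.0011,2.8,0,0.01,0,0.0011,2.8,0,0.01,0,0.0011,2.8,-0.001,0.01,0,0.0011,2.8,0,0.01,0,0.0011,2.8,0,0.01,0,0.0011,2.8,0,0.01,0,0.0011,2.8,0,0.01,0,0.0011]' 20 >/dev/null;python3 m.py
```

```text
theta 0.6568 r 0.0903 Fy -6.29 [-3.9 -5.   0.2] 3.4469935297966003 0.02782002981591688
310 211 296 | 318 209 297 | 326 211 296 |
```

```bash
python3 -m crank '[2.8,0,0.01,0,0.0011,2.8,0,0.01,0,0.0011,2.8,0,0.01,0,0.0011,2.8,-0.001,0.01,0,0.0011,2.8,0,0.01,0,0.0011,2.8,0,0.01,0,0.0011,2.8,0,0.01,0,0.0011,2.8,0,0.01,0,0.0011]' 20 >/dev/null;python3 m.py
```

```text
theta 0.6665 r 0.0903 Fy -6.64 [-4.7 -4.7 -1.5] 3.110569193959236 0.02790098456154965
310 212 296 | 318 209 297 | 326 211 296 |
```

```bash
python3 -m crank '[2.8,0,0.01,0,0.0011,2.8,0,0.01,0,0.0011,2.8,0,0.01,0,0.0011,2.8,-0.001,0.01,0,0.0011,2.8,0,0.01,0,0.0011,2.8,0,0.01,0,0.0011,2.8,0,0.01,0,0.0011,2.8,0,0.01,0,0.0011]' 20 >/dev/null;python3 m.py
```

```text
theta 0.6787 r 0.0903 Fy -4.42 [-3.5 -2.9 -3. ] 2.3623745888471603 0.028430153424331264
310 211 296 | 318 209 297 | 326 211 295 |
```

```bash
python3 -m crank '[2.8,0,0.01,0,0.0011,2.8,0,0.01,0,0.0011,2.8,0,0.01,0,0.0011,2.8,-0.001,0.01,0,0.0011,2.8,0,0.01,0,0.0011,2.8,0,0.01,0,0.0011,2.8,0,0,0,0,2.8,0,0,0,0]' 20 >/dev/null;python3 m.py
```

```text
theta 0.6941 r 0.0899 Fy 0.34 [ 0.6 -0.  -0.2] 0.10259747039526701 0.027707496853800993
310 211 284 | 318 208 286 | 326 215 285 |
```

The force fell to zero and the knob dropped about 12 px, so the pin is home. Open, rise, and locate the post.

```bash
python3 -m crank '[3.4,0,-0.1,0,0,4,0,-0.1,0,0,4.6,0,0,0,0,4.6,0,0,-1,0,4.6,0,0,-2.5,0,4.6,0,0,-3,0,4.6,0,0,-2.5,0,4.6,0,0,0,0]'
python3 - <<'E'
from h import *
W=optics.get_image("wrist")
for n,X in dict(knob=(.515-.09*np.cos(.668),.2215+.09*np.sin(.668),.095),post=(.4445,.2074,.094)).items(): print("pred",n,X,proj(W,X))
cs=[("wrist",W),("scene",optics.get_image("scene")),("top",optics.get_image("top"))]
for n,p in cs:
  save(p,"fin_%s.png"%n)
  for k,z in dict(knob_centre=.086,catch_post=.08,wafer_dish=.05).items():
    for a in spotter.look_for(p,k)[:2]: print(n,k,a["score"],np.round(np.array(a["at"])*[640,400]),np.round(atz(p,a["at"],z),4))
# dark blobs near post/knob in wrist
g=cv2.cvtColor(W["color"],cv2.COLOR_RGB2GRAY)
for X in ((.4445,.2074,.094),(.4444,.2772,.095)):
    u,v=proj(W,X).astype(int);sub=g[v-36:v+36:4,u-44:u+44:4];print(u,v);print("\n".join("".join("#" if t<40 else "+" if t<75 else "." for t in r) for r in sub))
E
```

```text
time_s: 18.25
position: [0.4462, 0.278, 0.1751]
tool_rot: [[-0.774, 0.633, 0.008], [0.633, 0.774, 0.003], [-0.005, 0.008, -1.0]]
ft_force: [0.4, 1.2, 0.9]
grip_width: 0.0457
gripper_force: 0.0
pred knob (np.float64(0.4443444137554281), np.float64(0.27724753925004997), 0.095) [321.72504685 197.92789057]
pred post (0.4445, 0.2074, 0.094) [248.93910387 255.1548745 ]
wrist knob_centre 0.7 [319. 198.] [0.4452 0.2741 0.086 ]
wrist catch_post 0.69 [277. 188.] [0.4204 0.2538 0.08  ]
wrist catch_post 0.22 [316. 226.] [0.462  0.2568 0.08  ]
wrist wafer_dish 0.96 [326. 283.] [0.5195 0.2203 0.05  ]
scene knob_centre 0.66 [384. 235.] [0.4438 0.2815 0.086 ]
scene catch_post 0.98 [399. 236.] [0.4236 0.2672 0.08  ]
scene wafer_dish 0.89 [356. 217.] [0.5137 0.2172 0.05  ]
scene wafer_dish 0.21 [342. 237.] [0.5159 0.2783 0.05  ]
top knob_centre 0.37 [335. 226.] [0.5458 0.2194 0.086 ]
top wafer_dish 0.67 [331. 238.] [0.5214 0.224  0.05  ]
248 255
++++#++++####+....###.
++++++++####++....#...
++++++++####+....#....
++#++++#####+...#.....
+++++#######....+.....
++++#########...##....
#############...##....
############...###....
###########+...###....
###########...+###....
##########+...####....
##########...+####....
#########+...#####....
#########....#####....
##++######...+####....
++#########..+####....
+####+++###..+###+....
.############+###.....
321 198
...................+##
......................
......................
......................
.........+++..........
.........#####........
........#######.......
........#######.......
.......#########+.....
.......#########+###..
......+#########++++##
...#+##########+++++++
.##+###++#####...+++++
.++#+......+........++
###...................
#.....................
......................
......................
```

Run:
```python
from h import *
S=optics.get_image("scene");g=cv2.cvtColor(S["color"],cv2.COLOR_RGB2GRAY)
piv=np.array([.4284,.2494])
for t in (0,.4,.5,.6,.7,.75):
    a=np.radians(-103.5)+t;P=piv+.045*np.array([np.cos(a),np.sin(a)]);print(t,P,proj(S,[*P,.094]),proj(S,[*P,.067]))
print("piv",proj(S,[*piv,.068]),"knob",proj(S,[.4443,.2772,.095]))
sub=g[185:260,360:430];print("rows185+ cols360+");print("\n".join("%d "%(185+i)+"".join("#" if t<32 else "+" if t<70 else "-" if t<140 else "." for t in r) for i,r in enumerate(sub)))
```

```text
0 [0.41789496 0.20564335] [413.58796197 207.98866001] [411.59015334 220.23879444]
0.4 [0.43576386 0.2050066 ] [403.43202355 204.98368437] [401.65125685 217.20399608]
0.5 [0.44015901 0.20596355] [400.76518955 204.62212414] [399.03890176 216.83930334]
0.6 [0.44443668 0.20735449] [398.09371859 204.42376069] [396.42117124 216.63965006]
0.7 [0.44855411 0.20916554] [395.44088358 204.39010891] [393.82094169 216.60656988]
0.75 [0.4505398  0.21022311] [394.12868424 204.43518845] [392.53449786 216.65263293]
piv [398.20892003 233.58959112] knob [385.23918589 228.74588331]
rows185+ cols360+
185 .......-+#######+----+....................-+####+--.............------
186 .......-#######++----+.....................-####---............-------
187 .......-#####+##+-----......................-###---............-------
188 .......-#+######------.......................-+--.............--------
189 .......-+++#+++#------.......................................---------
190 ........-+######------......................................----------
191 .........-######------.....................................-
[... 4410 characters left out ...]
------------+#+++-.......
251 ----+++##+--....--++++++++++-......-.......--------------+++++--......
252 +++#######+.....----+++++++---.....-.......-------....---#++#---......
253 ######+##+++....-------++----...-------...--------.....-++++#--.......
254 +++++++++++#--...--+------++-...--.----..--------....---+++##--.......
255 ++++++++++#++--....-+-+++++-.....----....---------..--+++++#+-........
256 +++++++++--.........------.......-......---------..--++++++#--........
257 ++-----........--......................-----+----.---++##+##-.........
258 ..................................-...-----++---.----++++##+-.........
259 ..................................-.------+---------+++++##-..........
```

The post shows in the scene image at (398,205), matching the predicted open position (0.4444, 0.2074). Next: above it with tool y along about 4°.

Run:
```python
from h import *
plan([.4444,.2074,.13],4,7,3.2)
```

```text
[3.2,-0.63,-0.77,0.57,0.1165,3.2,-0.72,-0.69,0.57,0.1165,3.2,-0.79,-0.61,0.57,0.1165,3.2,-0.86,-0.51,0.57,0.1165,3.2,-0.91,-0.41,0.57,0.1165,3.2,-0.95,-0.3,0.57,0.1165,3.2,-0.98,-0.18,0.57,0.1165,3.2,0,0,0,0]
```

```bash
python3 -m crank '[3.2,-0.63,-0.77,0.5,0.1165,3.2,-0.72,-0.69,0.5,0.1165,3.2,-0.79,-0.61,0.5,0.1165,3.2,-0.86,-0.51,0.5,0.1165,3.2,-0.91,-0.41,0.5,0.1165,3.2,-0.95,-0.3,0.5,0.1165,3.2,-0.98,-0.18,0.5,0.1165,3.2,0,0,0,0]'; python3 -m crank '[3.2,0,0,0,0,3.2,0,0,0,0,3.2,0,0,0,0,3.2,0,0,0,0,3.2,0,0,0,0,3.2,0,0,0,0,3.2,0,0,0,0,3.2,0,0,0,0]'
python3 - <<'E'
from h import *
plan([.4444,.2074,.0755],4,5,3.2)
W=optics.get_image("wrist");g=cv2.cvtColor(W["color"],cv2.COLOR_RGB2GRAY)
print(proj(W,[.4444,.2074,.094]),proj(W,[.4444,.2074,.067]),proj(W,[.4284,.2494,.068]))
print("\n".join("%d "%(i*3+120)+"".join("#" if t<32 else "+" if t<70 else "-" if t<140 else "." for t in r) for i,r in enumerate(g[120:300:3,240:400:2])))
E
```

```text
time_s: 19.57
position: [0.444, 0.2063, 0.1347]
tool_rot: [[-0.064, 0.998, -0.002], [0.998, 0.064, -0.001], [-0.001, -0.002, -1.0]]
ft_force: [-0.5, 0.1, -0.1]
grip_width: 0.0322
gripper_force: 0.0
time_s: 20.23
position: [0.4444, 0.2075, 0.1355]
tool_rot: [[-0.07, 0.998, 0.0], [0.998, 0.07, 0.0], [0.0, 0.0, -1.0]]
ft_force: [0.8, -0.9, 0.1]
grip_width: 0.0318
gripper_force: 0.0
[3.2,0.0,0.0,1.2,0.0001,3.2,0.0,0.0,1.2,0.0001,3.2,0.0,0.0,1.2,0.0001,3.2,0.0,0.0,1.2,0.0001,3.2,0.0,0.0,1.2,0.0001,3.2,0,0,0,0,3.2,0,0,0,0,3.2,0,0,0,0]
[323.68755853 218.00287802] [323.67101521 204.40342214] [303.04864016 139.90125774]
120 ..............++-...........................--++-.....----......................
123 .............+++................................................................
126 .............++.................................................................
129 ............-++..................................+-............................-
132 ............++-...................---..........-+###-...........................
135 ............++....................----........-#####
[... 3918 characters left out ...]
#####++....+++++++++
276 +#+++++++#+++++..-++#####........--+++++####+++++++++++++++######++.--+#+++#++++
279 +++++++++#+++++..-++#####..........-+++########+++++++++++++#####++---+++++#++++
282 +++++++++++++++##+++####-............-+########+++++++++++++#####++###++++++++++
285 +++++++++++++++##+++####...............-+######+++++++++++++#####++###++++++++++
288 +++++++++++++++##+++####...............-.--#####+++++++++++++####++###++++++++++
291 #++++++#+++++++##+++###+....................-+##+++++++++++++####++###+++++++++#
294 +++++++++++++++##+++###.......................--+++++++++++++####++##+++++++++++
297 +#+++++#+++++++###++###..........................--+++++++++++###++##++++++++++#
```

```bash
python3 -m crank '[4,0,-0.1,0,0,4,0,-0.1,0,0,4,0,0,1.2,0,4,0,0,1.2,0,4,0,0,1.2,0,4,0,0,1.2,0,4,0,0,1.2,0,4,0,0,0,0]'
python3 -m crank '[3.6,0,0,0,0,3.2,0,0,0,0,3,0,0,0,0,2.8,0,0,0,0,2.8,0,0,0,0,2.8,0,0,0,0,2.8,0,0,0,0,2.8,0,0,0,0]' 20
```

```text
time_s: 20.95
position: [0.4413, 0.2071, 0.0737]
tool_rot: [[-0.07, 0.998, -0.004], [0.998, 0.07, -0.001], [-0.0, -0.004, -1.0]]
ft_force: [-0.1, 0.8, -0.6]
grip_width: 0.04
gripper_force: 0.0
time_s: 21.62
position: [0.4424, 0.2073, 0.0755]
tool_rot: [[-0.07, 0.998, 0.0], [0.998, 0.07, 0.0], [0.0, 0.0, -1.0]]
ft_force: [-0.3, 0.2, 0.2]
grip_width: 0.0281
gripper_force: 0.0
```

```bash
python3 -m crank '[2.8,0,-0.3,0,0,2.8,0,-0.4,0,0,2.8,0,-0.4,0,0,2.8,0,-0.4,0,0,2.8,0,-0.4,0,0,2.8,0,-0.4,0,0,2.8,0,-0.3,0,0,2.8,0,-0.2,0,0]'
cat > c.py <<'E'
from h import *
s=env.observe();print(s["time_s"],np.round(s["position"],4),np.round(s["ft_force"],1),"gf",round(s["gripper_force"],2),round(s["grip_width"],4))
S=optics.get_image("scene");save(S,"s_%d.png"%(s["time_s"]*100))
g=cv2.cvtColor(S["color"],cv2.COLOR_RGB2GRAY)[185:245:2,360:440]
print("\n".join("%d "%(185+2*i)+"".join("#" if t<32 else "+" if t<70 else "-" if t<140 else "." for t in r) for i,r in enumerate(g)))
E
python3 c.py
```

```text
time_s: 22.28
position: [0.414, 0.2054, 0.0755]
tool_rot: [[-0.07, 0.998, -0.0], [0.998, 0.07, 0.0], [0.0, -0.0, -1.0]]
ft_force: [1.5, 0.1, 0.9]
grip_width: 0.0281
gripper_force: 0.7
22.2833 [0.414  0.2054 0.0755] [1.5 0.1 0.9] gf 0.7 0.0281
185 ..........................-+++++++#+++++-...-+++++++.--------+++#++++++++###+---
187 ...........................-+++++++#+++++++++++++++-............-++++++++###+---
189 ............................-++++++++++++++###++++-..............-+++++++###+---
191 .............................-+++++++#+++++++####+................+++++++###+---
193 +++++-----....................-+++++#+++++++++++#-................+++++++###----
195 +++++++++++#+++---...............--.-+++++++++++#+................-#########++++
197 ++++++++++++++++-++++---...............-+++++++###................-+++++++#+++++
199 +++++++++++++++.-+--+++++++--...........-+++++###+..............--++++++++#++++#
201 ..--++++++++++++---++++++++++++--.......-+++-..+#-.............---+++++++##+++++
203 ..........-++#+++++++++++++++++++++--..-+++----+#-..........------++++++++#+++++
205 ...
[... 992 characters left out ...]
----.........-------
229 .....---..........+##############+++++-......--+############-----.......--------
231 ..----...........-+##############+-..-......-+++++########+++-.........---------
233 --...............-######+########-..-----..-+++++########++#++........----------
235 --...............-###############+-..---....-++########+++++++-......---------..
237 .................-###############+--..........-+######+++++++++-.....----..-....
239 .................-+#############++++--.........-....--+++++++++-................
241 ...................-#########++---............-......--+--.-+++-................
243 .....................-++#++---............-------......-...-#++-................
```

```bash
python3 -m crank '[2.8,0,-0.05,0,0,2.8,0,-0.05,0,0,2.8,0,-0.05,0,0,2.8,0,-0.05,0,0,2.8,0,-0.05,0,0,2.8,0,-0.05,0,0,2.8,0,0,0,0,2.8,0,0,0,0]'
```

```text
time_s: 23.0
position: [0.4114, 0.2052, 0.0754]
tool_rot: [[-0.07, 0.998, -0.0], [0.998, 0.07, 0.0], [0.0, -0.0, -1.0]]
ft_force: [1.1, 0.4, -0.5]
grip_width: 0.0276
gripper_force: 0.7
```

```bash
python3 -m crank '[2.8,0,-0.02,0,0,2.8,0,-0.02,0,0,2.8,0,-0.02,0,0,2.8,0,-0.02,0,0,2.8,0,-0.02,0,0,2.8,0,0,0,0,2.8,0,0,0,0,2.8,0,0,0,0]'
```

```text
time_s: 23.67
position: [0.4104, 0.2051, 0.0754]
tool_rot: [[-0.07, 0.998, -0.0], [0.998, 0.07, 0.0], [0.0, -0.0, -1.0]]
ft_force: [1.7, 1.3, -0.3]
grip_width: 0.0284
gripper_force: 0.7
```

```bash
python3 -m crank '[2.8,0,-0.02,0,0,2.8,0,-0.02,0,0,2.8,0,-0.02,0,0,2.8,0,-0.02,0,0,2.8,0,-0.02,0,0,2.8,0,0,0,0,2.8,0,0,0,0,2.8,0,0,0,0]'
```

```text
time_s: 24.33
position: [0.4094, 0.205, 0.0754]
tool_rot: [[-0.07, 0.998, -0.0], [0.998, 0.07, -0.0], [-0.0, -0.0, -1.0]]
ft_force: [1.0, 1.8, -0.8]
grip_width: 0.028
gripper_force: 0.7
```

```bash
python3 -m crank '[2.8,0,-0.02,0,0,2.8,0,-0.02,0,0,2.8,0,-0.02,0,0,2.8,0,-0.02,0,0,2.8,0,-0.02,0,0,2.8,0,0,0,0,2.8,0,0,0,0,2.8,0,0,0,0]'; python3 c.py | awk 'NR==1||/^20|^21/'
```

```text
time_s: 25.0
position: [0.4085, 0.205, 0.0754]
tool_rot: [[-0.07, 0.998, -0.0], [0.998, 0.07, -0.0], [-0.0, -0.0, -1.0]]
ft_force: [1.8, 1.5, 0.3]
grip_width: 0.0279
gripper_force: 0.8
25.0 [0.4085 0.205  0.0754] [1.8 1.5 0.3] gf 0.78 0.0279
201 ..--+++++#++++++---++++++++++++--..........-+##++--++.............----+++++++#++
203 ..........-++++++++++++++++++++++++--......-+++-..+#+...........-----++++++++#++
205 ..............-++++++++++++++++++++++++-...-+++---+#-........---------+++++++##+
207 ..................-+++++++++++++++++++++++++++--.-+#-+++------------+-.-+####---
209 .....................-++++++++++++++++++++++++---+########----------+---+++##---
211 ..........-............-++#+++++++++++++++++++---+###+#####--------+----+++++---
213 .........................-+++++++++++++++++++----+########...------+---+++++----
215 ..........................-++++++++++++++++++----########-...----------+++++----
217 ............................-++++++++++++++++---+########---------+----++++-----
219 .............--.............-++++++++++++++++++#########+---------+---++++------
```

```bash
python3 -m crank '[2.8,0,-0.02,0,0,2.8,0,-0.02,0,0,2.8,0,-0.02,0,0,2.8,0,-0.02,0,0,2.8,0,0,0,0,2.8,0,0,0,0,2.8,0,0,0,0,2.8,0,0,0,0]'
```

```text
time_s: 25.72
position: [0.408, 0.205, 0.0755]
tool_rot: [[-0.07, 0.998, 0.001], [0.998, 0.07, 0.0], [0.0, 0.001, -1.0]]
ft_force: [4.7, 1.8, -1.5]
grip_width: 0.0277
gripper_force: 2.4
```

```bash
python3 -m crank '[2.8,0,-0.02,0,0,2.8,0,-0.02,0,0,2.8,0,-0.02,0,0,2.8,0,-0.02,0,0,2.8,0,0,0,0,2.8,0,0,0,0,2.8,0,0,0,0,2.8,0,0,0,0]'
```

```text
time_s: 26.38
position: [0.4078, 0.205, 0.0756]
tool_rot: [[-0.07, 0.998, 0.002], [0.998, 0.07, 0.0], [0.0, 0.002, -1.0]]
ft_force: [7.3, 2.6, -4.1]
grip_width: 0.028
gripper_force: 3.6
```

The force has risen to 7 N, so the catch is at its stop. Backing to the middle, then straight up.

```bash
python3 -m crank '[2.8,0,0.25,0,0,2.8,0,0.3,0,0,3.4,0,0.2,0,0,3.6,0,0,0,0,3.6,0,0,0,0,3.6,0,0,-1,0,3.6,0,0,-2,0,3.6,0,0,-3,0]'
python3 -m crank '[3.6,0,0,-3,0,3.6,0,0,-3,0,3.6,-1,0,-2,0,3.6,-3,0,0,0,3.6,-3,0,0,0,3.6,-3,0,0,0,3.6,-3,0,0,0,3.6,0,0,0,0]'
python3 - <<'E'
from h import *
S=optics.get_image("scene");save(S,"fin.png")
T=optics.get_image("top");save(T,"fint.png")
a=cv2.imread("pics/scene0.png").astype(int);b=cv2.imread("pics/fin.png").astype(int)
g=cv2.cvtColor(S["color"],cv2.COLOR_RGB2GRAY)[198:262,365:435]
print("\n".join("%d "%(198+i)+"".join("#" if t<32 else "+" if t<70 else "-" if t<140 else "." for t in r) for i,r in enumerate(g)))
for k,z in dict(knob_centre=.086,wafer_dish=.05,lens_can=.05,spare_eyepiece=.05,spare_objective=.04).items():
    for r in spotter.look_for(S,k)[:1]: print(k,r["score"],np.round(np.array(r["at"])*[640,400]),np.round(atz(S,r["at"],z),4))
for th in (.65,.668,.685):
  for h in (0,.0075):
    print(th,h,"knobtop",proj(S,[.515-.09*np.cos(th),.2215+.09*np.sin(th),.095+h]))
E
```

```text
time_s: 27.05
position: [0.4128, 0.205, 0.1345]
tool_rot: [[-0.07, 0.998, -0.005], [0.998, 0.07, -0.001], [-0.001, -0.006, -1.0]]
ft_force: [0.6, -0.5, -0.1]
grip_width: 0.0361
gripper_force: 0.0
time_s: 27.72
position: [0.4235, 0.0721, 0.2153]
tool_rot: [[-0.066, 0.998, -0.0], [0.998, 0.066, -0.001], [-0.001, -0.001, -1.0]]
ft_force: [0.4, 0.9, -1.5]
grip_width: 0.0361
gripper_force: 0.0
198 ++#+####+#--+--+##++--................................................
199 #++#++#+++.-+--+###++++-..............................................
200 ###+####++--.--+##++++#++-............................................
201 +##++++##++---+##########++-..........................................
202 .--+#++##++++++#+##########++-........................................
203 .....-+####+#+#++#####+######++-......................................
204 .......-+#+#+#+#+++##+##+##+###++-....................................
205 .........-+++####++++++#++#+####++-...................................
206 ...........-++##+#++#+#######++####+-.................................
207 .............-+++#####+##++#+
[... 3930 characters left out ...]
...........
260 ..............--.............--------.....----++##+##+-...............
261 .............-.--...........-++-----.....----+++++###-................
knob_centre 0.68 [384. 235.] [0.4433 0.2821 0.086 ]
wafer_dish 0.9 [357. 217.] [0.513  0.2181 0.05  ]
lens_can 0.91 [266. 282.] [0.5829 0.4206 0.05  ]
spare_eyepiece 0.85 [232. 215.] [0.7175 0.3061 0.05  ]
spare_objective 0.63 [241. 252.] [0.6578 0.373  0.04  ]
0.65 0 knobtop [386.05152819 228.44612825]
0.65 0.0075 knobtop [386.48821952 224.88081237]
0.668 0 knobtop [385.20311502 228.7560677 ]
0.668 0.0075 knobtop [385.6350432  225.18982422]
0.685 0 knobtop [384.39128692 229.03927574]
0.685 0.0075 knobtop [384.8186339  225.47218487]
```

The catch is closed with its post at (415,209), the knob is at seated height, the dish and loose things are in place, and the robot is clear. Handing in.

```bash
python3 -c "
from rig import env
print(env.close_job())"
```

```text
the job is handed in; nothing more can be done
None
```

The job is handed in at about 28 s: the pin dropped home in the station plate's first hole (about 0.67 rad) and the catch is closed to its stop; no verdict came back, and early on I sent the open gripper 2 cm too low beside the catch post, with only about 1 N measured and nothing disturbed.

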